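# Set up a three-point bending rig and load the test bar

## Task

Set up the bending rig: thread spacer plates over the upright pin until the top of the pile meets the lower edge of the red band, then seat the loose roller support over the pin on top of them, plates and support all square with the bed. Lay the white bar along the middle of the rig, level across both rollers with its thick middle line over mid-span, and set the brass weight fully down astride the bar at that line. Leave the spacer you do not need, the calipers and the timer where they are.

Things in the scene. Friction and masses are not known exactly. Their poses are not given: they have to be found in the camera images.
- rig: Fixed rig; origin: centre of underside, z up. Steel bed 74 (x) x 224 (y), top 12 above the bench, black mid-span line at y=0. At y=+70 a fixed grey support 44 (x) x 56 (y), its roller along x, crest 74 above the bench. At y=-70, x=0 an upright round pin, 10 wide, tapered tip 42 above the bed top; its red band starts 28 above the bed top, which is the height the spacers must reach. All mm.
- spacer_silver: Bare bright steel spacer plate 44 (x) x 56 (y) x 8 (z) mm with a round upright hole, 17 mm wide, through its centre. Origin: centre of its underside. Loose, about 130 g.
- spacer_green: Green spacer plate 44 (x) x 56 (y) x 14 (z) mm with a round upright hole, 17 mm wide, through its centre. Origin: centre of its underside. Loose, about 80 g.
- spacer_blue: Blue spacer plate 44 (x) x 56 (y) x 20 (z) mm with a round upright hole, 17 mm wide, through its centre. Origin: centre of its underside. Loose, about 110 g.
- loose_support: Loose grey roller support, 180 g. Block 44 (x) x 56 (y) x 22 mm high; above it a cradle 38 x 30 mm and a bright roller along x, crest 34 mm above the underside. A round blind hole, 17 mm wide and 18 mm deep, in the middle of the underside takes the pin. Origin: centre of the underside, z up.
- test_bar: White plastic test bar 24 (x) x 176 (y) x 10 (z) mm, lying flat; on its upper face a thick black line across its middle and thin ones 70 mm to each side. Origin: centre of its underside; y along it. Loose, about 60 g.
- saddle_weight: Brass weight, 350 g. Foot 48 (x) x 32 (y) mm, with a notch along y in its underside, 30 mm wide and 7 mm deep, that takes the bar; on it a disc 46 mm wide (17 to 32 mm up) and an upright steel handle 18 mm thick (32 to 66 mm up). Origin: centre of its underside between the two feet, z up. Seated on the bar, the origin is 3 mm above the bar's underside.
- calipers: Bystander: digital calipers lying on the bench, 225 x 74 x 17 mm. Origin near the middle, on the bench. To be left alone.
- timer: Bystander: small white bench timer, 66 x 66 x 20 mm. Origin: centre of its underside. To be left alone.
Not all that is in view belongs to the job. There is more than one size of the saddle_weight; the job needs the larger.

How it is judged (in metres and radians):
On the way, in this order (a step that is already met when the one before it is completed fails the run):
1. the silver and the blue spacer lie flat on the pin, the top of the pile at the red band (x of spacer_silver in the frame of rig between -0.008 and 0.008 m and y of spacer_silver in the frame of rig between -0.078 and -0.062 m and angle between each of spacer_silver, spacer_blue's own z axis and vertical below 0.06 rad and angle between the y axis of each of spacer_silver, spacer_blue and the y axis of rig, either way round below 0.17 rad and x of spacer_blue in the frame of rig between -0.008 and 0.008 m and y of spacer_blue in the frame of rig between -0.078 and -0.062 m and ((z of spacer_silver in the frame of rig between 0.009 and 0.015 m and z of spacer_blue in the frame of rig between 0.017 and 0.023 m) or (z of spacer_blue in the frame of rig between 0.009 and 0.015 m and z of spacer_silver in the frame of rig between 0.029 and 0.035 m))), for 0.2 s.
2. the loose support sits on them over the pin, squared up with the rig (all of step 1 and x of loose_support in the frame of rig between -0.008 and 0.008 m and y of loose_support in the frame of rig between -0.078 and -0.062 m and angle between loose_support's own z axis and vertical below 0.06 rad and angle between the y axis of loose_support and the y axis of rig, either way round below 0.17 rad and z of loose_support in the frame of rig between 0.037 and 0.043 m), for 0.2 s.
3. the bar lies level across both rollers, midway (all of step 2 and x of test_bar in the frame of rig between -0.01 and 0.01 m and y of test_bar in the frame of rig between -0.01 and 0.01 m and z of test_bar in the frame of rig between 0.07 and 0.078 m and angle between test_bar's own z axis and vertical below 0.03 rad and angle between the y axis of test_bar and the y axis of rig, either way round below 0.1 rad), for 0.2 s.
4. the weight sits astride the bar at its middle line (x of test_bar in the frame of rig between -0.01 and 0.01 m and y of test_bar in the frame of rig between -0.01 and 0.01 m and z of test_bar in the frame of rig between 0.07 and 0.078 m and angle between test_bar's own z axis and vertical below 0.03 rad and angle between the y axis of test_bar and the y axis of rig, either way round below 0.1 rad and y of saddle_weight in the frame of test_bar between -0.01 and 0.01 m and x of saddle_weight in the frame of test_bar between -0.006 and 0.006 m and z of saddle_weight in the frame of test_bar between 0 and 0.006 m and angle between saddle_weight's own z axis and vertical below 0.06 rad), for 0.2 s.
At the end, for the whole second after the job is handed in: Silver and blue spacer flat round the pin, support on them (each within 8 mm of the pin, square to 0.17 rad); bar on both rollers, level to 0.03, along the rig to 0.10 rad, middle within 10 mm of mid-span; weight fully down astride it within 10 mm of its line; all at rest (all of step 2 and all of step 4 and linear speed of each of spacer_silver, spacer_blue, loose_support, test_bar, saddle_weight below 0.02 m/s); the robot touches nothing.
It fails at once if the green spacer, which is not needed, is moved by more than 20 mm (distance of spacer_green from where it was at the start of the episode above 0.02 m).
It fails at once if the calipers are moved by more than 20 mm (distance of calipers from where it was at the start of the episode above 0.02 m).
It fails at once if the timer is moved by more than 20 mm (distance of timer from where it was at the start of the episode above 0.02 m).
It also fails if it takes over 125 s, if anything falls off the work surface, if the arm or the gripper's body presses on something with over 40 N, if the wrist force passes 120 N, or if a joint passes its speed limit or range.

## Robot

A 6-joint arm with a two-finger parallel gripper is mounted at the origin on a cart in front of the work surface, level with it; the furniture and walls round the work are solid. World frame = base frame: x ahead of the robot, y to its left, z up, the work surface at z = 0. Lengths are in m, angles in degrees, forces in N, time in s.
With the tool pointing down it reaches from about 0.3 to 0.825 m from the base axis. Payload 5.4 kg.
Tool frame: the origin (TCP) lies midway between the tips of the shut fingers; the grasp point (between the pads) lies 19 mm behind it; z points along the fingers, y is the line along which they close (so a half turn about z gives the same grasp; the last joint's range is limited). The gripper opens to 92 mm and grips with 3 to 60 N. Pads are 20 mm wide; open, the fingers measure 128 mm over their backs; the gripper's body (75 mm by 189 mm) begins 69 mm behind the grasp point.
Start: joints at [33.226, 9.076, 91.501, -0, 79.423, -12.038], TCP at [0.405, 0.408, 0.215] pointing down, gripper open.
Joint ranges: [-166.64, 166.64], [-54.1, 131.32], [10.49, 154.53], [-73.88, 253.88], [9.74, 151.15], [-171.62, 171.62]. Speed limits (degrees/s): [147.25, 147.25, 180, 180, 180, 180].

## Interface

Orientations are given as a 3x3 rotation matrix whose columns are the frame's x, y, z axes.
In Python, from workcell import arm gives the robot as it stands.
- The arm moves only by the shell command python3 -m pendant 'ROWS' [OPENING]. ROWS is a JSON object of lists of equal length, an entry for each row: "xyz": the shift along the tool's x, y, z in m, a list of three; "dr": the turn, a rotation vector about the tool's x, y, z in degrees, a list of three. A call has 1 to 20 rows; each row is the pose to reach, as a shift and turn from the pose commanded when the call began, along the tool's axes at that moment; what a row does not reach only later rows make up. A row lasts 1/10 s, in which the tool goes at most 50 mm and 8.59 degrees, less where a joint would pass 70% of its speed; a pose out of reach is approached as far as the arm can. A call with a gripper value outside its range is refused whole. OPENING is the opening, from 0 (shut) to 1 (fully open), set as the call begins (- or left out, the last holds). The fingers move at their own pace and stop on an object; the grip force is fixed at half the most. Time passes only in rows, so rows that repeat a pose let the fingers close. It gives the time, the measured TCP pose, the force, the opening and the grip force at its end, in the units of the state.
- arm.get_state(): the state, without advancing time (a new reading comes with each control period).
- arm.snapshot(name): name is "side" or "top" or "wrist"; returns a dict with "img" (400x640x3 uint8, blue, green, red), "range_z" (400x640 float32, m along the optical axis (not along the pixel's ray), 0 where there is no reading), "intrinsics" (3x3 intrinsics, pixels), "distortion" ([k1, k2, p1, p2, k3] as OpenCV has them; the pictures are not rectified), "R" (3x3) and "t" (3): a world point X has camera coordinates R X + t. Camera axes: x right, y down, z forward; pixel columns grow to the right and rows downward; lengths in m; the calibration is good to about 2 mm. A picture is of the moment at which its call begins.
- arm.sign_off(): hands the job in; it is judged then, once.
The state is a dict: "time_s": time; "joint_pos": joint angles; "qd": joint speeds; "effort": joint torques, N m; "tcp_pos": TCP position; "eef_rot": TCP orientation; "contact_force": force on the tool from outside, world axes, zero at the start; "wrist_torque": the same for the moment, N m; "gripper_width": opening from 0.0 (shut) to 1.0 (fully open); "grasp_force": force on a finger pad.
Only numpy, scipy, OpenCV 4.12 (cv2) and the standard library are available. Lean on these libraries where they do the work, as an engineer would, in place of code of your own. Each camera call takes 0.05 s, during which the arm holds its last target. There are 200 camera calls.

## Working session

There is one attempt and no reset: what is moved stays moved. The work goes in short steps, Python scripts to look and compute and a shell command to move; the robot and the scene stay as the last step left them, time stands still between calls to the robot, and variables do not carry over. Pictures are saved under pics/ and viewed, at most 16 in all, crops included, and the job is handed in when it is done.

```bash
ls; mkdir -p pics; cat > h.py <<'E'
import numpy as np, cv2
from workcell import arm
def snap(n,f=None):
    s=arm.snapshot(n)
    if f: cv2.imwrite('pics/'+f,s['img'])
    return s
def px2w(s,px,z):
    "pixels (N,2) onto plane at world height z"
    p=cv2.undistortPoints(np.float64(px).reshape(-1,1,2),np.array(s['intrinsics']),np.array(s['distortion'])).reshape(-1,2)
    R=np.array(s['R']);t=np.array(s['t'])
    d=np.c_[p,np.ones(len(p))]@R; c=-R.T@t
    return c+d*((z-c[2])/d[:,2])[:,None]
def cloud(s):
    h,w=s['range_z'].shape
    u,v=np.meshgrid(np.arange(w),np.arange(h))
    p=cv2.undistortPoints(np.float64(np.c_[u.ravel(),v.ravel()]).reshape(-1,1,2),np.array(s['intrinsics']),np.array(s['distortion'])).reshape(-1,2)
    z=s['range_z'].ravel()[:,None]
    P=np.c_[p,np.ones(len(p))]*z
    W=(P-np.array(s['t']))@np.array(s['R']); W[z[:,0]==0]=np.nan
    return W.reshape(h,w,3)
E
python3 - <<'E'
from h import *
for n in ('top','side','wrist'):
    s=snap(n,n+'0.png'); R=np.array(s['R']); print(n,(-R.T@s['t']).round(3),R[2].round(2))
print(arm.get_state())
E
```

```text
pics
top [0.401 0.043 0.897] [ 0.12 -0.01 -0.99]
side [ 1.257 -0.72   0.954] [-0.54  0.54 -0.65]
wrist [0.356 0.456 0.383] [ 0.17 -0.17 -0.97]
{'time_s': 0.15, 'joint_pos': array([ 3.32247134e+01,  9.10232375e+00,  9.15538526e+01, -4.94850572e-04,
        7.94245182e+01, -1.20374508e+01]), 'qd': array([ 0.02305781, -0.06729913, -0.1799605 , -0.09338695,  0.12409005,
       -0.11179249]), 'effort': array([ 2.55395389e-04, -3.85921526e+01, -3.22433281e+01,  7.01435236e-02,
        3.51454318e-02, -1.21591770e-04]), 'tcp_pos': array([0.40432735, 0.4081608 , 0.21388031]), 'eef_rot': array([[-7.10335779e-01,  7.03861992e-01, -1.17350228e-03],
       [ 7.03862913e-01,  7.10335409e-01, -7.78790667e-04],
       [ 2.85419072e-04, -1.37918761e-03, -9.99999008e-01]]), 'contact_force': array([ 0.55237491, -0.41326044,  0.3271262 ]), 'wrist_torque': array([-0.00305557, -0.02793026, -0.04275153]), 'grasp_force': 0.0, 'gripper_width': 1.0001011082499185}
```

View pics/top0.png

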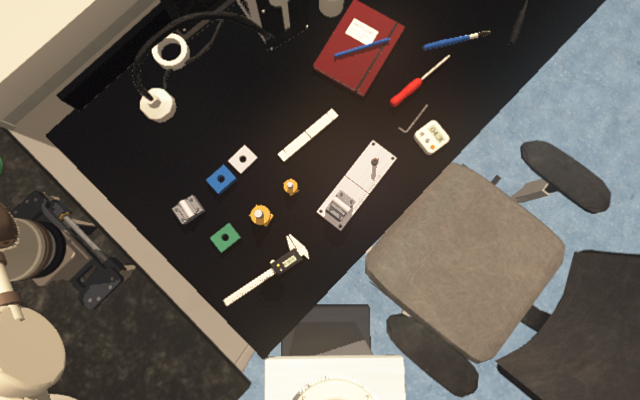

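View pics/side0.png

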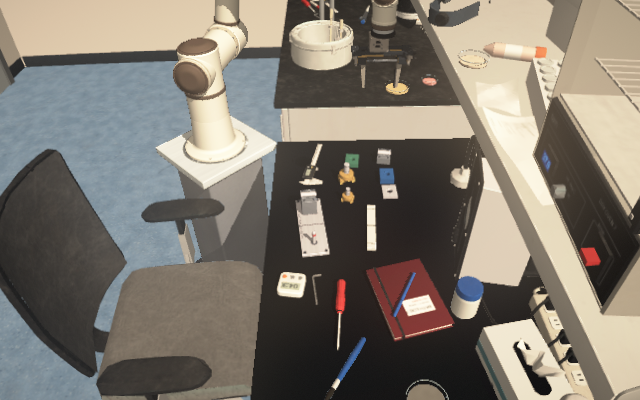

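The top view shows these candidates:
- Weights: two brass ones, at (261,215), which looks larger, and (291,186), which looks smaller.
- Plates: silver/bright (242,159), blue (221,180), green (225,237).
- Grey blocks: loose support (188,209) and the fixed support on the rig (341,206).
- Bar: white at (308,135); the calipers' beam at (250,290) is also white.
- Pin at (375,165), timer at (432,137).

I choose by the description: the larger weight, the silver and blue plates, the block off the rig, and the plain white bar. I'll check that in one close crop.

```bash
python3 - <<'E'
from h import *
s=snap('top'); im=s['img']
c=im[100:300,160:430]; cv2.imwrite('pics/crop1.png',cv2.resize(c,None,fx=2.9,fy=2.9,interpolation=cv2.INTER_CUBIC))
hsv=cv2.cvtColor(im,cv2.COLOR_BGR2HSV); H,S,V=cv2.split(hsv)
roi=np.zeros(V.shape,np.uint8); roi[90:310,160:460]=1
m=((V>70)&(roi>0)).astype(np.uint8)
W=cloud(s)
cs,_=cv2.findContours(m,cv2.RETR_EXTERNAL,cv2.CHAIN_APPROX_NONE)
for k in cs:
    if cv2.contourArea(k)<40: continue
    mk=np.zeros_like(m);cv2.drawContours(mk,[k],-1,1,-1); z=np.nanmedian(W[mk>0][:,2])
    r=cv2.minAreaRect(np.float32(px2w(s,k.reshape(-1,2),z)[:,:2])*1000)
    (u,v),_,_=cv2.minAreaRect(k)
    print((int(u),int(v)),'z',round(z*1000),np.round(r[0]),np.round(r[1]),round(r[2],1),'HSV',np.median(hsv[mk>0],0))
E
```

```text
(179, 289) z 40 [314. 345.] [177.  53.] 45.8 HSV [ 17.  63. 183.]
(260, 268) z 3 [357. 167.] [ 76. 229.] 29.2 HSV [ 21.  61. 231.]
(224, 237) z 13 [429. 251.] [46. 59.] 38.4 HSV [ 66.  95. 158.]
(260, 214) z 31 [478. 165.] [52. 48.] 54.4 HSV [ 17. 169. 246.]
(187, 208) z 23 [497. 338.] [52. 61.] 34.5 HSV [ 14.  41. 175.]
(290, 186) z 22 [546.  96.] [39. 36.] 30.7 HSV [ 17.  167.  203.5]
(220, 178) z 19 [567. 262.] [48. 58.] 42.0 HSV [105. 150. 175.]
(385, 231) z -269 [ 345. -298.] [323. 673.] 45.0 HSV [ 17.  65. 150.]
(242, 158) z 6 [618. 214.] [49. 60.] 44.5 HSV [ 16.  34. 247.]
(356, 184) z 11 [552. -61.] [ 78. 228.] 51.3 HSV [ 16.  32. 248.]
(431, 136) z 17 [ 665. -244.] [70. 75.] 36.1 HSV [ 25.  52. 252.]
(307, 134) z 9 [676.  55.] [ 29. 180.] 40.4 HSV [ 26.  21. 255.]
(415, 119) z 2 [ 715. -212.] [24. 96.] 38.8 HSV [ 15.  72. 119.]
(401, 95) z 18 [ 769. -175.] [24. 71.] 38.9 HSV [  2.  198.  208.5]
(359, 93) z 12 [779. -73.] [40. 15.] 89.4 HSV [  4. 146. 119.]
(168, 106) z 23 [746. 390.] [80. 38.] 2.0 HSV [ 20.  47. 245.]
```

View pics/crop1.png

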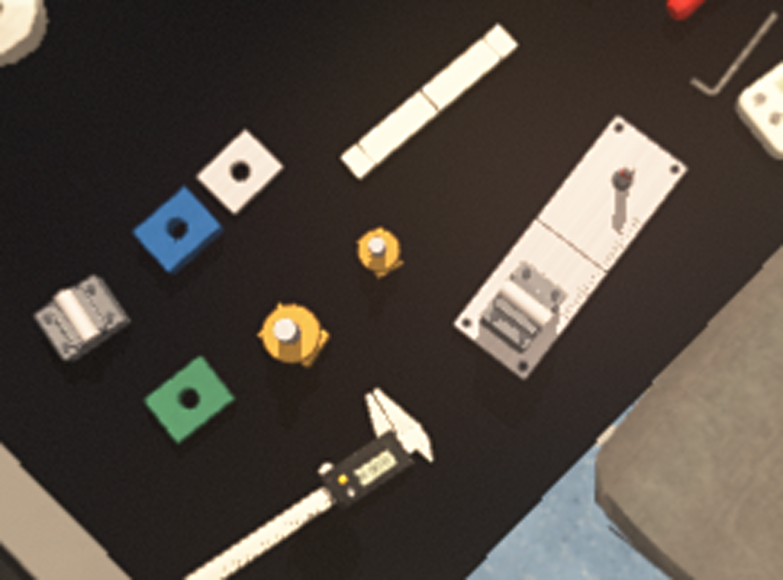

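The crop confirms the choice. In crop pixels:
- Silver plate with its hole at (240,170), blue at (177,230), green at (190,398).
- Loose support at (82,318).
- The larger weight is at (292,333) with a disc about 60 px wide; the smaller is at (379,250), about 42 px.
- Bar line at (430,99); pin at (623,180).

Next I'll take a close look at the rig.

```bash
cat >> h.py <<'E'
def go(x,y,z,yaw):
    "rows needed to put TCP at x,y,z (m), closing axis (tool y) at world yaw deg (mod 180), tool straight down"
    from scipy.spatial.transform import Rotation as Ro
    st=arm.get_state(); T=np.array(st['eef_rot'])
    cur=np.degrees(np.arctan2(T[1,1],T[0,1])); d=(yaw-cur+90)%180-90
    Y=np.radians(cur+d); ty=np.array([np.cos(Y),np.sin(Y),0]); tz=np.array([0,0,-1.]); tx=np.cross(ty,tz)
    dr=Ro.from_matrix(T.T@np.c_[tx,ty,tz]).as_rotvec(degrees=True)
    print('xyz',(T.T@(np.array([x,y,z])-st['tcp_pos'])).round(4),'dr',dr.round(2),'| tcp',np.round(st['tcp_pos'],4),'w',round(st['gripper_width'],3),'t',st['time_s'])
E
python3 -c "
from h import *
go(.58,-.085,.25,51.3)"
```

```text
xyz [-0.4719 -0.2268 -0.0359] dr [-0.06 -0.02 -6.04] | tcp [0.4044 0.4082 0.214 ] w 0.998 t 0.2
```

```bash
python3 -m pendant '{"xyz":[[-0.472,-0.227,-0.036],[-0.472,-0.227,-0.036],[-0.472,-0.227,-0.036],[-0.472,-0.227,-0.036],[-0.472,-0.227,-0.036],[-0.472,-0.227,-0.036],[-0.472,-0.227,-0.036],[-0.472,-0.227,-0.036],[-0.472,-0.227,-0.036],[-0.472,-0.227,-0.036],[-0.472,-0.227,-0.036],[-0.472,-0.227,-0.036],[-0.472,-0.227,-0.036],[-0.472,-0.227,-0.036],[-0.472,-0.227,-0.036],[-0.472,-0.227,-0.036]],"dr":[[0,0,-6],[0,0,-6],[0,0,-6],[0,0,-6],[0,0,-6],[0,0,-6],[0,0,-6],[0,0,-6],[0,0,-6],[0,0,-6],[0,0,-6],[0,0,-6],[0,0,-6],[0,0,-6],[0,0,-6],[0,0,-6]]}'
python3 - <<'E'
from h import *
go(.58,-.085,.25,51.3)
s=snap('wrist','w1.png'); im=s['img']
import pickle; pickle.dump(s,open('w1.pkl','wb'))
hsv=cv2.cvtColor(im,cv2.COLOR_BGR2HSV); W=cloud(s)
m=((np.abs(W[...,2]-.012)<.006)&(hsv[...,2]>60)).astype(np.uint8)
m=cv2.morphologyEx(m,cv2.MORPH_OPEN,np.ones((3,3)))
cs,_=cv2.findContours(m,cv2.RETR_EXTERNAL,cv2.CHAIN_APPROX_NONE); k=max(cs,key=cv2.contourArea)
r=cv2.minAreaRect(np.float32(px2w(s,k.reshape(-1,2),.012)[:,:2])*1000); print(r)
red=((hsv[...,1]>120)&((hsv[...,0]<10)|(hsv[...,0]>172))&(hsv[...,2]>50)).astype(np.uint8)
n,l,st,c=cv2.connectedComponentsWithStats(red)
for i in range(1,n):
    if st[i,4]>15: print('red',st[i],c[i].round(),np.nanmedian(W[l==i],0).round(4))
E
```

```text
time_s: 1.8
tcp_pos: [0.58, -0.0839, 0.2507]
eef_rot: [[-0.781, 0.625, 0.0], [0.625, 0.781, 0.0], [0.0, 0.0, -1.0]]
contact_force: [-0.8, 0.3, -0.2]
gripper_width: 1.004
grasp_force: 0.0
xyz [-0.0007 -0.0009  0.0007] dr [ 0.   -0.    0.05] | tcp [ 0.58   -0.0839  0.2507] w 1.004 t 1.8
((551.0006103515625, -61.695526123046875), (73.95297241210938, 221.42654418945312), 51.367618560791016)
red [462 256  27   5  65] [475. 258.] [0.8399 0.024  0.0012]
red [467 261  22  18 218] [480. 268.] [0.8458 0.0166 0.0149]
red [397 271  15  16 177] [403. 279.] [ 0.7889 -0.0851  0.0143]
red [347 282  13   5  53] [353. 284.] [ 0.7481 -0.1516  0.0105]
red [336 316  19  23 326] [345. 326.] [ 0.797  -0.2092  0.0196]
red [400 317  16  34 448] [408. 333.] [ 0.8777 -0.1368  0.0141]
red [417 317  23  28 387] [426. 327.] [ 0.8867 -0.1062  0.0144]
red [425 342   8   8  36] [430. 347.] [ 0.9243 -0.1229  0.0145]
```

View pics/w1.png

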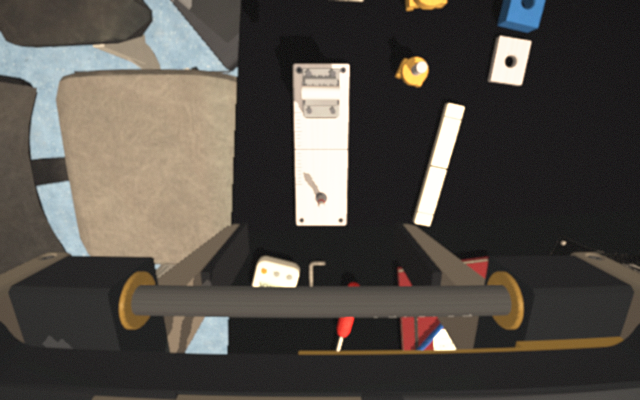

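The wrist view shows the rig bed at (293–349, 64–226), the pin tip near (320,197) and the mid line at y≈149. Silver is at (510,61), the small weight at (413,70) and the bar at (440,165). I'll check the pin against the bed fit, then go to silver.

```bash
python3 - <<'E'
from h import *
import pickle; s=pickle.load(open('w1.pkl','rb'))
W=cloud(s)
pin=np.argwhere((W[180:210,305:335,2]>.035))+[180,305]
print(pin.mean(0),pin.min(0),pin.max(0),np.nanmedian(W[pin[:,0],pin[:,1]],0),W[pin[:,0],pin[:,1],2].max())
g=cv2.cvtColor(s['img'],cv2.COLOR_BGR2GRAY)
col=g[120:175,325:345].mean(1); v=120+col.argmin(); print('midline',v,px2w(s,[[321,v],[321,197]],.012)[0],'pin tip',px2w(s,[[320.5,197]],.05)[0])
cv2.imwrite('pics/pin.png',cv2.resize(s['img'][170:240,280:360],None,fx=6,fy=6,interpolation=cv2.INTER_CUBIC))
go(.618,.214,.10,44.5)
E
```

```text
[203.32786885 320.37704918] [199 317] [208 324] [ 0.6044911  -0.10447409  0.05066217] 0.05485223373680012
midline 149 [ 0.55174317 -0.06123633  0.012     ] pin tip [ 0.59792467 -0.09896685  0.05      ]
xyz [0.1566 0.2565 0.1507] dr [ 0.   -0.    6.84] | tcp [ 0.5801 -0.0841  0.2507] w 0.999 t 1.85
```

View pics/pin.png

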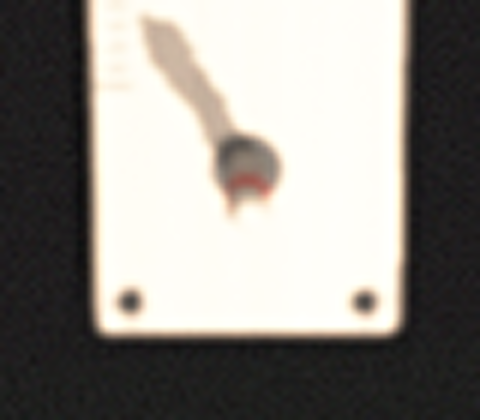

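The zoom shows the pin near (320.8,197) with its red band on the side away from the camera. Bed fit and depth agree on the pin at about (605.5, -105) mm with yaw 51.4°. Now I'll move above silver.

```bash
python3 -m pendant '{"xyz":[[0.157,0.256,0.15],[0.157,0.256,0.15],[0.157,0.256,0.15],[0.157,0.256,0.15],[0.157,0.256,0.15],[0.157,0.256,0.15],[0.157,0.256,0.15],[0.157,0.256,0.15],[0.157,0.256,0.15],[0.157,0.256,0.15],[0.157,0.256,0.15],[0.157,0.256,0.15]],"dr":[[0,0,6.8],[0,0,6.8],[0,0,6.8],[0,0,6.8],[0,0,6.8],[0,0,6.8],[0,0,6.8],[0,0,6.8],[0,0,6.8],[0,0,6.8],[0,0,6.8],[0,0,6.8]]}'
cat >> h.py <<'E'
def obj(s,mask,z,near,dbg=True):
    "minAreaRect (mm) of the masked blob nearest to world point near"
    m=cv2.morphologyEx(mask.astype(np.uint8),cv2.MORPH_OPEN,np.ones((3,3)))
    cs,_=cv2.findContours(m,cv2.RETR_EXTERNAL,cv2.CHAIN_APPROX_NONE); best=None
    for k in cs:
        if cv2.contourArea(k)<150: continue
        r=cv2.minAreaRect(np.float32(px2w(s,k.reshape(-1,2),z)[:,:2])*1000)
        d=np.hypot(*(np.array(r[0])-np.array(near)))
        if best is None or d<best[0]: best=(d,r,cv2.boundingRect(k))
    (c,(w,h),a)=best[1]
    if w>h: w,h,a=h,w,a-90
    print('c',np.round(c,1),'short/long',round(w,1),round(h,1),'short-axis yaw',round(a,1),'px',best[2]); return c,a
E
python3 - <<'E'
from h import *
s=snap('wrist','w2.png'); hsv=cv2.cvtColor(s['img'],cv2.COLOR_BGR2HSV); W=cloud(s); Z=W[...,2]
c,a=obj(s,(hsv[...,2]>120)&(hsv[...,1]<80)&(np.abs(Z-.008)<.005),.008,(618,214))
obj(s,(hsv[...,1]>100)&(abs(hsv[...,0].astype(int)-105)<12)&(np.abs(Z-.02)<.006),.02,(567,262))
go(c[0]/1000,c[1]/1000,.0025,a)
E
```

```text
time_s: 3.05
tcp_pos: [0.6186, 0.2119, 0.1016]
eef_rot: [[-0.699, 0.715, 0.001], [0.715, 0.699, 0.0], [-0.001, 0.001, -1.0]]
contact_force: [0.3, -0.6, -0.5]
gripper_width: 1.0
grasp_force: 0.0
c [617.3 213.8] short/long 43.8 56.0 short-axis yaw 44.4 px (298, 168, 48, 59)
c [567.4 262.1] short/long 44.1 55.7 short-axis yaw 42.0 px (293, 86, 55, 70)
xyz [0.0022 0.0004 0.0989] dr [0.05 0.04 0.  ] | tcp [0.6185 0.212  0.1014] w 0.995 t 3.1
```

View pics/w2.png

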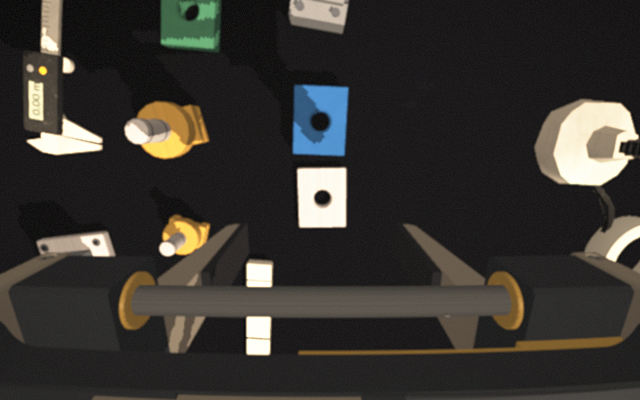

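The view shows the silver plate at (298–346, 168–227), blue at (320,121) and green at (190,20). The fits give 43.8 × 56 mm, so the measurement is sound. I'll descend and grasp.

```bash
python3 -m pendant '{"xyz":[[0.002,0,0.03],[0.002,0,0.06],[0.002,0,0.08],[0.002,0,0.09],[0.002,0,0.099],[0.002,0,0.099],[0.002,0,0.099]],"dr":[[0,0,0],[0,0,0],[0,0,0],[0,0,0],[0,0,0],[0,0,0],[0,0,0]]}'
python3 -m pendant '{"xyz":[[0,0,0],[0,0,0],[0,0,0],[0,0,0],[0,0,0],[0,0,0],[0,0,0],[0,0,0]],"dr":[[0,0,0],[0,0,0],[0,0,0],[0,0,0],[0,0,0],[0,0,0],[0,0,0],[0,0,0]]}' 0
python3 -c "
from h import *
go(.6173,.2138,.12,44.4)"
```

```text
time_s: 3.8
tcp_pos: [0.6174, 0.2144, 0.0027]
eef_rot: [[-0.7, 0.714, 0.002], [0.714, 0.7, 0.0], [-0.001, 0.001, -1.0]]
contact_force: [0.7, 0.4, -0.1]
gripper_width: 0.999
grasp_force: 0.0
time_s: 4.6
tcp_pos: [0.6166, 0.2144, 0.0016]
eef_rot: [[-0.7, 0.714, 0.0], [0.714, 0.7, 0.0], [0.0, 0.0, -1.0]]
contact_force: [-0.6, 0.2, -0.0]
gripper_width: 0.473
grasp_force: 30.0
xyz [-9.000e-04  1.000e-04 -1.184e-01] dr [ 0.01 -0.    0.06] | tcp [0.6166 0.2144 0.0016] w 0.473 t 4.6
```

```bash
python3 -m pendant '{"xyz":[[0,0,-0.03],[0,0,-0.07],[0,0,-0.11],[0,0,-0.118]],"dr":[[0,0,0],[0,0,0],[0,0,0],[0,0,0]]}'
python3 -c "
from h import *
go(.605,-.105,.10,51.4)"
```

```text
time_s: 5.0
tcp_pos: [0.6199, 0.2149, 0.1255]
eef_rot: [[-0.7, 0.714, 0.009], [0.714, 0.701, 0.001], [-0.006, 0.008, -1.0]]
contact_force: [1.3, -0.6, -0.7]
gripper_width: 0.472
grasp_force: 30.0
xyz [-0.2177 -0.2349  0.0249] dr [ 0.42  0.34 -6.93] | tcp [0.6199 0.2149 0.1255] w 0.472 t 5.0
```

```bash
python3 -m pendant '{"xyz":[[-0.03,-0.033,0],[-0.06,-0.066,0.01],[-0.09,-0.098,0.02],[-0.12,-0.13,0.02],[-0.15,-0.163,0.02],[-0.18,-0.196,0.02],[-0.205,-0.222,0.02],[-0.217,-0.235,0.02],[-0.217,-0.235,0.02],[-0.217,-0.235,0.02],[-0.217,-0.235,0.02]],"dr":[[0,0,-1],[0,0,-2],[0,0,-3],[0,0,-4],[0,0,-5],[0,0,-6],[0,0,-7],[0,0,-7],[0,0,-7],[0,0,-7],[0,0,-7]]}'
python3 - <<'E'
from h import *
s=snap('wrist','w3.png')
go(.605,-.105,.10,51.4)
E
```

```text
time_s: 6.1
tcp_pos: [0.6007, -0.1033, 0.0991]
eef_rot: [[-0.783, 0.622, -0.001], [0.622, 0.783, 0.001], [0.001, 0.0, -1.0]]
contact_force: [0.8, 0.2, -2.2]
gripper_width: 0.474
grasp_force: 30.0
xyz [-0.0043  0.0013 -0.0007] dr [ 0.01 -0.05  0.17] | tcp [ 0.6008 -0.1033  0.0993] w 0.472 t 6.15
```

View pics/w3.png

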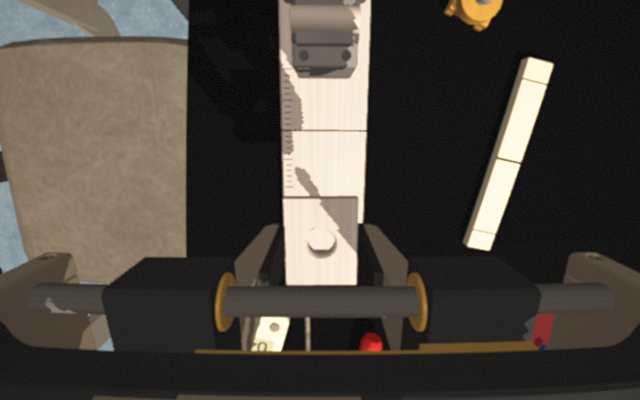

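The view shows the held plate square in the fingers, its hole at (321,240) with the bed visible through it. I'll measure the hole offset and correct before lowering.

```bash
cat >> h.py <<'E'
def held(s,z,px):
    "world point at px on plane z, as offset from TCP along tool x,y (mm)"
    st=arm.get_state(); T=np.array(st['eef_rot'])
    P=px2w(s,px,z)-st['tcp_pos']; print('held offset tool xy mm',(P@T[:,:2]*1000).round(1).tolist())
E
python3 - <<'E'
from h import *
s=snap('wrist')
hs=cv2.cvtColor(s['img'],cv2.COLOR_BGR2GRAY)
cv2.imwrite('pics/x.png',s['img'][180:300,260:380])
z=arm.get_state()['tcp_pos'][2]+.0064
held(s,z,[[321,240],[284,197],[357,197]])
W=cloud(s); print(W[215,320],W[160,320])
E
```

```text
held offset tool xy mm [[1.2, 0.1], [27.9, -21.4], [28.0, 21.0]]
[ 0.58725191 -0.09331112  0.1056045 ] [ 0.5702156  -0.08018707  0.01065568]
```

```bash
python3 -m pendant '{"xyz":[[-0.005,0.001,0],[-0.005,0.001,0],[-0.005,0.001,0.02],[-0.005,0.001,0.035],[-0.005,0.001,0.043],[-0.005,0.001,0.051],[-0.005,0.001,0.058],[-0.005,0.001,0.058]],"dr":[[0,0,0],[0,0,0],[0,0,0],[0,0,0],[0,0,0],[0,0,0],[0,0,0],[0,0,0]]}'
python3 - <<'E'
from h import *
s=snap('wrist'); cv2.imwrite('pics/w4.png',cv2.resize(s['img'][120:320,220:420],None,fx=3,fy=3))
go(.6054,-.1051,.0136,51.4)
E
```

```text
time_s: 7.0
tcp_pos: [0.6047, -0.1073, 0.0406]
eef_rot: [[-0.782, 0.623, -0.002], [0.623, 0.782, 0.001], [0.002, -0.001, -1.0]]
contact_force: [0.5, -0.3, 0.0]
gripper_width: 0.472
grasp_force: 30.0
xyz [0.0012 0.002  0.0277] dr [-0.01 -0.04  0.06] | tcp [ 0.6052 -0.1074  0.0413] w 0.472 t 7.05
```

View pics/w4.png

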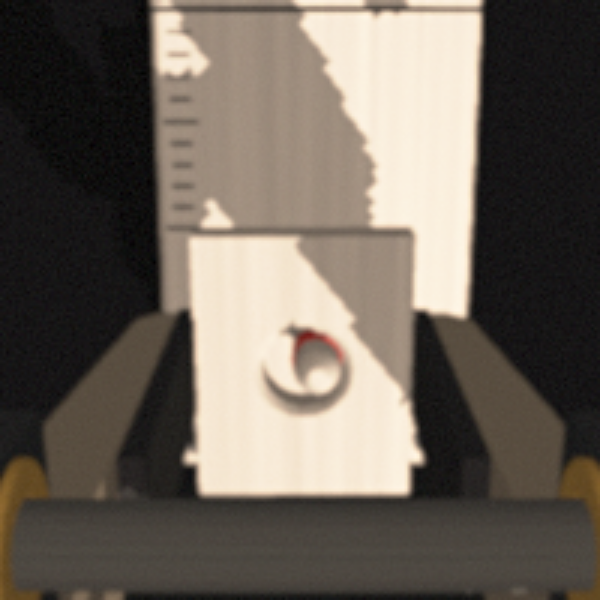

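The pin tip is in the hole at crop (322,372), slightly to the right of the hole centre (305,370). I'll shift +2 mm in tool y while lowering.

```bash
python3 -m pendant '{"xyz":[[0.001,0.002,0.003],[0.001,0.002,0.01],[0.001,0.002,0.018],[0.001,0.002,0.024],[0.001,0.002,0.027],[0.001,0.002,0.0275],[0.001,0.002,0.0275]],"dr":[[0,0,0],[0,0,0],[0,0,0],[0,0,0],[0,0,0],[0,0,0],[0,0,0]]}'
python3 -c "
from h import *
go(.6054,-.1051,.0136,51.4)"
```

```text
time_s: 7.75
tcp_pos: [0.6059, -0.1054, 0.014]
eef_rot: [[-0.782, 0.623, 0.0], [0.623, 0.782, -0.0], [-0.0, 0.0, -1.0]]
contact_force: [-0.3, 0.4, -1.7]
gripper_width: 0.473
grasp_force: 30.0
xyz [ 0.0006 -0.0001  0.0004] dr [0.   0.01 0.06] | tcp [ 0.6059 -0.1054  0.014 ] w 0.473 t 7.75
```

```bash
python3 -m pendant '{"xyz":[[0,0,0.0005],[0,0,0.0005],[0,0,0.0005],[0,0,0.0005],[0,0,0.0005],[0,0,-0.04],[0,0,-0.09],[0,0,-0.106],[0,0,-0.106],[0,0,-0.106]],"dr":[[0,0,0],[0,0,0],[0,0,0],[0,0,0],[0,0,0],[0,0,0],[0,0,0],[0,0,0],[0,0,0],[0,0,0]]}' 0.8
python3 - <<'E'
from h import *
s=snap('wrist'); hsv=cv2.cvtColor(s['img'],cv2.COLOR_BGR2HSV); Z=cloud(s)[...,2]
r=obj(s,(hsv[...,2]>80)&(Z>.016)&(Z<.026),.020,(605,-105))
cv2.imwrite('pics/w5.png',s['img'])
go(.5674,.2621,.10,42.0)
E
```

```text
time_s: 8.75
tcp_pos: [0.6051, -0.105, 0.1188]
eef_rot: [[-0.782, 0.623, -0.002], [0.623, 0.782, 0.001], [0.002, -0.001, -1.0]]
contact_force: [-0.6, -0.6, -0.3]
gripper_width: 0.799
grasp_force: 0.0
c [ 606.2 -106.2] short/long 43.8 55.4 short-axis yaw 51.5 px (298, 172, 47, 57)
xyz [0.2574 0.264  0.0183] dr [-0.09 -0.21  9.46] | tcp [ 0.6043 -0.1048  0.1177] w 0.801 t 8.8
```

Silver is seated: it measures about (606,-106) mm at plate height and is square to the rig. Next is blue, which I'll grasp 6 mm above the bench.

```bash
python3 -m pendant '{"xyz":[[0.03,0.03,0],[0.06,0.062,0],[0.1,0.103,0],[0.13,0.134,0],[0.16,0.165,0.01],[0.19,0.196,0.018],[0.225,0.231,0.018],[0.25,0.257,0.018],[0.257,0.264,0.018],[0.257,0.264,0.018],[0.257,0.264,0.018]],"dr":[[0,0,1],[0,0,2],[0,0,3],[0,0,5],[0,0,6],[0,0,7],[0,0,8],[0,0,9],[0,0,9.4],[0,0,9.4],[0,0,9.4]]}'
python3 - <<'E'
from h import *
s=snap('wrist'); hsv=cv2.cvtColor(s['img'],cv2.COLOR_BGR2HSV); Z=cloud(s)[...,2]
c,a=obj(s,(hsv[...,1]>100)&(abs(hsv[...,0].astype(int)-105)<12)&(np.abs(Z-.02)<.006),.02,(567,262))
obj(s,(hsv[...,2]>80)&(hsv[...,1]<90)&(np.abs(Z-.021)<.007),.022,(497,338))
go(c[0]/1000,c[1]/1000,.006,a)
E
```

```text
time_s: 9.9
tcp_pos: [0.5688, 0.2599, 0.1007]
eef_rot: [[-0.67, 0.743, -0.002], [0.743, 0.67, -0.001], [0.001, -0.002, -1.0]]
contact_force: [-0.3, 0.9, 0.0]
gripper_width: 0.802
grasp_force: 0.0
c [567.  262.6] short/long 43.9 56.3 short-axis yaw 42.1 px (297, 169, 50, 62)
c [505.3 324.3] short/long 21.3 44.1 short-axis yaw -55.4 px (289, 82, 56, 33)
xyz [0.0037 0.0006 0.0952] dr [-0.1  -0.02 -0.13] | tcp [0.5692 0.2596 0.1012] w 0.803 t 9.95
```

```bash
python3 -m pendant '{"xyz":[[0.002,0,0.03],[0.003,0,0.06],[0.003,0,0.08],[0.003,0,0.09],[0.003,0,0.095],[0.003,0,0.095]],"dr":[[0,0,0],[0,0,0],[0,0,0],[0,0,0],[0,0,0],[0,0,0]]}'
python3 -c "
from h import *
go(.567,.2626,.006,42.1)"
python3 -m pendant '{"xyz":[[0,0,0],[0,0,0],[0,0,0],[0,0,0],[0,0,0],[0,0,-0.03],[0,0,-0.07],[0,0,-0.11],[0,0,-0.12],[0,0,-0.12],[0,0,-0.12]],"dr":[[0,0,0],[0,0,0],[0,0,0],[0,0,0],[0,0,0],[0,0,0],[0,0,0],[0,0,0],[0,0,0],[0,0,0],[0,0,0]]}' 0
python3 -c "
from h import *
go(.6054,-.1051,.11,51.4)"
```

```text
time_s: 10.55
tcp_pos: [0.5676, 0.2628, 0.0072]
eef_rot: [[-0.669, 0.743, 0.0], [0.743, 0.669, -0.0], [-0.0, -0.0, -1.0]]
contact_force: [-0.8, 0.4, -0.1]
gripper_width: 0.796
grasp_force: 0.0
xyz [ 0.0002 -0.0006  0.0012] dr [-0.    0.   -0.09] | tcp [0.5676 0.2628 0.0072] w 0.796 t 10.55
time_s: 11.65
tcp_pos: [0.566, 0.2632, 0.125]
eef_rot: [[-0.67, 0.742, -0.003], [0.742, 0.67, -0.001], [0.002, -0.003, -1.0]]
contact_force: [-0.1, 0.5, -1.1]
gripper_width: 0.475
grasp_force: 30.0
xyz [-0.2999 -0.2175  0.0152] dr [-0.16 -0.1  -9.33] | tcp [0.566  0.2632 0.125 ] w 0.475 t 11.65
```

```bash
python3 -m pendant '{"xyz":[[-0.03,-0.022,0],[-0.065,-0.047,0],[-0.1,-0.072,0],[-0.135,-0.098,0],[-0.17,-0.123,0.01],[-0.205,-0.149,0.015],[-0.24,-0.174,0.015],[-0.275,-0.2,0.015],[-0.295,-0.214,0.015],[-0.3,-0.2175,0.015],[-0.3,-0.2175,0.015],[-0.3,-0.2175,0.015],[-0.3,-0.2175,0.015]],"dr":[[0,0,-1],[0,0,-2],[0,0,-3],[0,0,-4],[0,0,-5],[0,0,-6],[0,0,-7],[0,0,-8],[0,0,-9],[0,0,-9.3],[0,0,-9.3],[0,0,-9.3],[0,0,-9.3]]}'
python3 - <<'E'
from h import *
s=snap('wrist'); hsv=cv2.cvtColor(s['img'],cv2.COLOR_BGR2HSV)
z=arm.get_state()['tcp_pos'][2]+.0135
c,a=obj(s,(hsv[...,1]>100)&(abs(hsv[...,0].astype(int)-105)<12),z,(605,-105))
m=((hsv[...,1]>100)&(abs(hsv[...,0].astype(int)-105)<12)).astype(np.uint8); ks,_=cv2.findContours(m,cv2.RETR_EXTERNAL,2); k=max(ks,key=cv2.contourArea); x,y,w,h=cv2.boundingRect(k)
held(s,z,[[x+2,y+2],[x+w-3,y+2]]); print(x,y,w,h)
go(.6054,-.1051,.11,51.4)
E
```

```text
time_s: 12.95
tcp_pos: [0.6063, -0.1032, 0.1114]
eef_rot: [[-0.782, 0.623, -0.001], [0.623, 0.782, 0.001], [0.001, -0.0, -1.0]]
contact_force: [0.5, -0.8, -0.5]
gripper_width: 0.474
grasp_force: 30.0
c [ 604.1 -101.5] short/long 45.4 57.0 short-axis yaw 51.5 px (281, 194, 80, 93)
held offset tool xy mm [[30.4, -21.0], [30.4, 21.1]]
281 194 81 93
xyz [-0.0002 -0.0021  0.0017] dr [-0.   -0.05  0.06] | tcp [ 0.6065 -0.1034  0.1117] w 0.475 t 13.0
```

```bash
python3 -m pendant '{"xyz":[[-0.0022,-0.002,0],[-0.0022,-0.002,0],[-0.0022,-0.002,0.02],[-0.0022,-0.002,0.035],[-0.0022,-0.002,0.048],[-0.0022,-0.002,0.057],[-0.0022,-0.002,0.062],[-0.0022,-0.002,0.062],[-0.0022,-0.002,0.062]],"dr":[[0,0,0],[0,0,0],[0,0,0],[0,0,0],[0,0,0],[0,0,0],[0,0,0],[0,0,0],[0,0,0]]}'
python3 - <<'E'
from h import *
s=snap('wrist'); cv2.imwrite('pics/w6.png',cv2.resize(s['img'][120:320,220:420],None,fx=3,fy=3))
go(.607,-.1063,.0265,51.4)
E
```

```text
time_s: 13.9
tcp_pos: [0.6075, -0.1078, 0.0504]
eef_rot: [[-0.781, 0.624, 0.0], [0.624, 0.781, 0.0], [-0.0, 0.0, -1.0]]
contact_force: [-0.6, 0.5, -1.9]
gripper_width: 0.476
grasp_force: 30.0
xyz [0.0013 0.0008 0.0241] dr [ 0.02  0.02 -0.04] | tcp [ 0.6075 -0.1078  0.0506] w 0.475 t 13.95
```

View pics/w6.png

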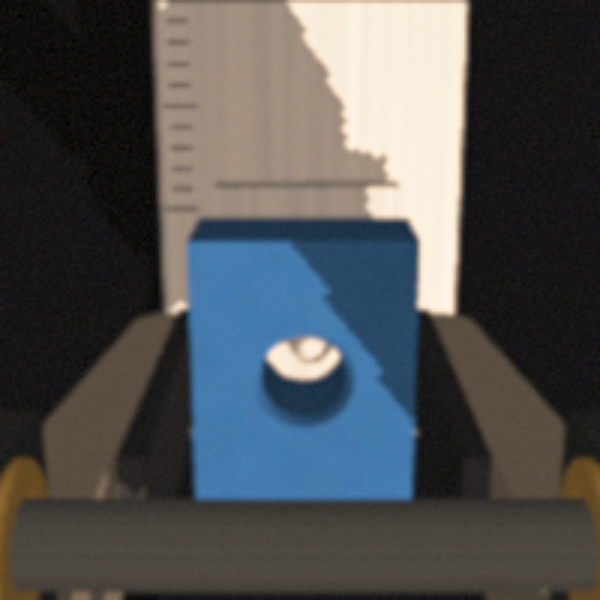

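The pin tip at crop (310,350) is inside the hole, roughly 2 mm toward tool +x from the centre. I'll correct and lower.

```bash
python3 -m pendant '{"xyz":[[0.0018,0.0008,0.002],[0.0018,0.0008,0.008],[0.0018,0.0008,0.014],[0.0018,0.0008,0.019],[0.0018,0.0008,0.022],[0.0018,0.0008,0.023],[0.0018,0.0008,0.0235],[0.0018,0.0008,0.0235]],"dr":[[0,0,0],[0,0,0],[0,0,0],[0,0,0],[0,0,0],[0,0,0],[0,0,0],[0,0,0]]}'
python3 -c "
from h import *
go(.607,-.1063,.0265,51.4)"
```

```text
time_s: 14.75
tcp_pos: [0.606, -0.106, 0.0276]
eef_rot: [[-0.781, 0.624, -0.002], [0.624, 0.781, 0.0], [0.001, -0.001, -1.0]]
contact_force: [-4.8, 1.6, 8.6]
gripper_width: 0.473
grasp_force: 30.0
xyz [-0.001   0.0004  0.0011] dr [-0.04 -0.08 -0.03] | tcp [ 0.606  -0.106   0.0276] w 0.473 t 14.75
```

It is in contact at 8.6 N, so it's seated. I'll release and rise.

```bash
python3 -m pendant '{"xyz":[[0,0,0],[0,0,0],[0,0,0],[0,0,0],[0,0,0],[0,0,-0.03],[0,0,-0.07],[0,0,-0.1],[0,0,-0.1],[0,0,-0.1]],"dr":[[0,0,0],[0,0,0],[0,0,0],[0,0,0],[0,0,0],[0,0,0],[0,0,0],[0,0,0],[0,0,0],[0,0,0]]}' 0.8
python3 - <<'E'
from h import *
s=snap('wrist'); hsv=cv2.cvtColor(s['img'],cv2.COLOR_BGR2HSV); W=cloud(s); Z=W[...,2]
m=(hsv[...,1]>100)&(abs(hsv[...,0].astype(int)-105)<12)&(Z>.034)&(Z<.046)
r=obj(s,m,.040,(605,-105)); print(np.nanmedian(Z[m]),np.nanpercentile(Z[m],[5,95]))
go(.497,.338,.12,34.5)
E
```

```text
time_s: 15.75
tcp_pos: [0.6066, -0.1062, 0.127]
eef_rot: [[-0.781, 0.624, 0.001], [0.624, 0.781, -0.0], [-0.001, 0.0, -1.0]]
contact_force: [-0.4, -0.3, -0.8]
gripper_width: 0.8
grasp_force: 0.0
c [ 605.3 -106.1] short/long 42.3 54.9 short-axis yaw 51.4 px (297, 171, 47, 59)
0.03955762460484836 [0.03829626 0.04069094]
xyz [0.362  0.2788 0.0059] dr [-0.04 -0.09 16.86] | tcp [ 0.6056 -0.1058  0.1255] w 0.796 t 15.8
```

Blue is flat with its top at 40 mm, centred and square. Next is the loose support.

```bash
python3 -m pendant '{"xyz":[[0.035,0.027,0],[0.07,0.054,0],[0.105,0.081,0],[0.14,0.108,0],[0.175,0.135,0],[0.21,0.162,0],[0.245,0.189,0],[0.28,0.216,0],[0.315,0.243,0.005],[0.34,0.262,0.005],[0.358,0.276,0.005],[0.362,0.279,0.005],[0.362,0.279,0.005],[0.362,0.279,0.005]],"dr":[[0,0,2],[0,0,4],[0,0,6],[0,0,8],[0,0,10],[0,0,12],[0,0,14],[0,0,15],[0,0,16],[0,0,17],[0,0,17],[0,0,17],[0,0,17],[0,0,17]]}'
python3 - <<'E'
from h import *
s=snap('wrist','w7.png'); hsv=cv2.cvtColor(s['img'],cv2.COLOR_BGR2HSV); Z=cloud(s)[...,2]
m=(Z>.015)&(Z<.045); c,a=obj(s,m,.022,(497,338))
go(c[0]/1000,c[1]/1000,.006,a)
E
```

```text
time_s: 17.2
tcp_pos: [0.4977, 0.3366, 0.1207]
eef_rot: [[-0.564, 0.826, -0.001], [0.826, 0.564, -0.001], [-0.0, -0.002, -1.0]]
contact_force: [1.0, 0.1, -0.0]
gripper_width: 0.801
grasp_force: 0.0
c [495.2 339.2] short/long 45.1 55.9 short-axis yaw 34.4 px (297, 166, 48, 58)
xyz [ 0.0038 -0.0006  0.115 ] dr [-0.07  0.01 -0.07] | tcp [0.498  0.3365 0.121 ] w 0.804 t 17.25
```

View pics/w7.png

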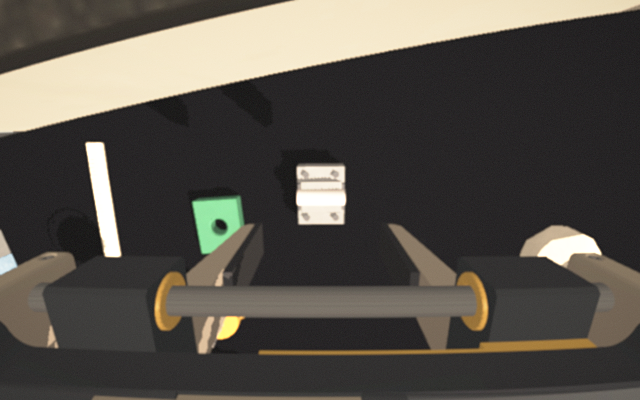

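The support is clear at (321,195), and green is well off to the left at (218,224). I'll grasp the block 8 mm above the bench.

```bash
python3 -m pendant '{"xyz":[[0.003,0,0.03],[0.003,-0.0005,0.06],[0.003,-0.0005,0.09],[0.003,-0.0005,0.105],[0.003,-0.0005,0.113],[0.003,-0.0005,0.113],[0.003,-0.0005,0.113]],"dr":[[0,0,0],[0,0,0],[0,0,0],[0,0,0],[0,0,0],[0,0,0],[0,0,0]]}'
python3 -m pendant '{"xyz":[[0,0,0],[0,0,0],[0,0,0],[0,0,0],[0,0,0]],"dr":[[0,0,0],[0,0,0],[0,0,0],[0,0,0],[0,0,0]]}' 0
python3 -m pendant '{"xyz":[[0,0,-0.03],[0,0,-0.07],[0,0,-0.11],[0,0,-0.14],[0,0,-0.14],[0,0,-0.14]],"dr":[[0,0,0],[0,0,0],[0,0,0],[0,0,0],[0,0,0],[0,0,0]]}'
python3 -c "
from h import *
go(.6066,-.1068,.14,51.4)"
```

```text
time_s: 17.95
tcp_pos: [0.4969, 0.3403, 0.01]
eef_rot: [[-0.564, 0.826, 0.002], [0.826, 0.564, 0.001], [-0.0, 0.002, -1.0]]
contact_force: [0.1, -0.1, 0.1]
gripper_width: 0.798
grasp_force: 0.0
time_s: 18.45
tcp_pos: [0.4957, 0.3401, 0.009]
eef_rot: [[-0.565, 0.825, -0.0], [0.825, 0.565, -0.0], [-0.0, -0.0, -1.0]]
contact_force: [-1.4, 0.1, 4.0]
gripper_width: 0.475
grasp_force: 30.0
time_s: 19.05
tcp_pos: [0.4954, 0.3399, 0.1479]
eef_rot: [[-0.564, 0.825, -0.0], [0.825, 0.564, -0.0], [0.0, -0.0, -1.0]]
contact_force: [0.4, 0.3, -2.3]
gripper_width: 0.475
grasp_force: 30.0
xyz [-0.4316 -0.1603  0.0079] dr [-3.000e-02 -1.000e-02 -1.704e+01] | tcp [0.4954 0.3399 0.1479] w 0.475 t 19.05
```

```bash
python3 -m pendant '{"xyz":[[-0.035,-0.013,0],[-0.07,-0.026,0],[-0.105,-0.039,0],[-0.14,-0.052,0],[-0.175,-0.065,0],[-0.21,-0.078,0],[-0.245,-0.091,0],[-0.28,-0.104,0],[-0.315,-0.117,0.005],[-0.35,-0.13,0.007],[-0.385,-0.143,0.008],[-0.415,-0.154,0.008],[-0.428,-0.159,0.008],[-0.4315,-0.1605,0.008],[-0.4315,-0.1605,0.008],[-0.4315,-0.1605,0.008],[-0.4315,-0.1605,0.008]],"dr":[[0,0,-1],[0,0,-2.5],[0,0,-4],[0,0,-5.5],[0,0,-7],[0,0,-8.5],[0,0,-10],[0,0,-11.5],[0,0,-13],[0,0,-14.5],[0,0,-16],[0,0,-17],[0,0,-17],[0,0,-17],[0,0,-17],[0,0,-17],[0,0,-17]]}'
python3 - <<'E'
from h import *
s=snap('wrist'); cv2.imwrite('pics/w8.png',cv2.resize(s['img'][120:320,220:420],None,fx=3,fy=3))
tz=arm.get_state()['tcp_pos'][2]; Z=cloud(s)[...,2]
m=((Z>tz+.008)&(Z<tz+.03)).astype(np.uint8); m[:,:250]=0; m[:,400:]=0
n,l,st,c=cv2.connectedComponentsWithStats(m); i=1+st[1:,4].argmax(); print(st[i])
x,y,w,h=st[i][:4]; held(s,tz+.0133,[[x,y],[x+w-1,y]])
go(.6066,-.1068,.14,51.4)
E
```

```text
time_s: 20.75
tcp_pos: [0.6065, -0.1053, 0.1404]
eef_rot: [[-0.782, 0.623, -0.0], [0.623, 0.782, 0.0], [0.001, 0.0, -1.0]]
contact_force: [-0.1, 0.5, -1.0]
gripper_width: 0.475
grasp_force: 30.0
[ 252  199  138   87 7464]
held offset tool xy mm [[28.6, -38.4], [28.6, 38.0]]
xyz [-0.0009 -0.0011  0.0006] dr [ 0.   -0.02  0.05] | tcp [ 0.6066 -0.1054  0.1406] w 0.472 t 20.8
```

View pics/w8.png

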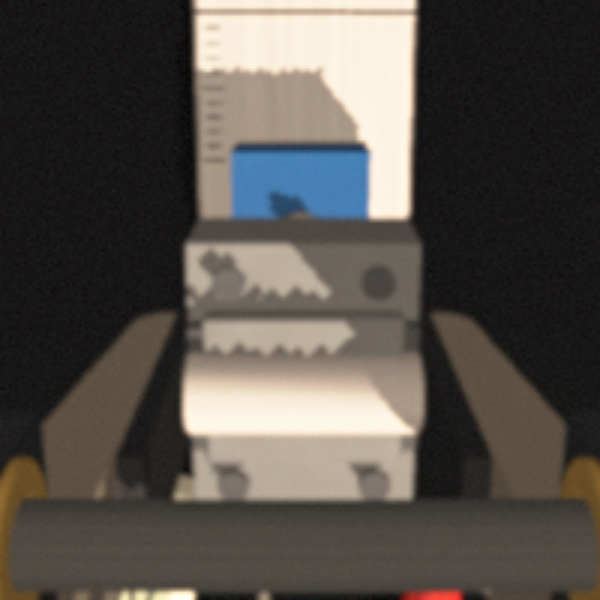

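The support is square in the grip, with its front top edge at crop row 240; the blue plate and pin are in line behind it. I'll lower it onto the pin.

```bash
python3 -m pendant '{"xyz":[[-0.0005,-0.0007,0.02],[-0.0005,-0.0007,0.045],[-0.0005,-0.0007,0.06],[-0.0005,-0.0007,0.068],[-0.0005,-0.0007,0.073],[-0.0005,-0.0007,0.077],[-0.0005,-0.0007,0.08],[-0.0005,-0.0007,0.083],[-0.0005,-0.0007,0.083]],"dr":[[0,0,0],[0,0,0],[0,0,0],[0,0,0],[0,0,0],[0,0,0],[0,0,0],[0,0,0],[0,0,0]]}'
python3 -c "
from h import *
go(.6062,-.106,.0488,51.4)"
```

```text
time_s: 21.7
tcp_pos: [0.6067, -0.1076, 0.0576]
eef_rot: [[-0.781, 0.624, -0.0], [0.624, 0.781, 0.0], [0.0, 0.0, -1.0]]
contact_force: [0.3, -0.2, -2.5]
gripper_width: 0.472
grasp_force: 30.0
xyz [0.0014 0.0009 0.0088] dr [ 0.   -0.   -0.04] | tcp [ 0.6067 -0.1076  0.0576] w 0.472 t 21.7
```

No contact force, and the underside is below the pin tip, so the hole is over the pin. I'll continue down.

```bash
python3 -m pendant '{"xyz":[[0.001,0.0009,0.003],[0.001,0.0009,0.006],[0.001,0.0009,0.008],[0.001,0.0009,0.0085],[0.001,0.0009,0.009],[0.001,0.0009,0.009]],"dr":[[0,0,0],[0,0,0],[0,0,0],[0,0,0],[0,0,0],[0,0,0]]}'
python3 -m pendant '{"xyz":[[0,0,0],[0,0,0],[0,0,0],[0,0,0],[0,0,0],[0,0,-0.03],[0,0,-0.07],[0,0,-0.1],[0,0,-0.1],[0,0,-0.1]],"dr":[[0,0,0],[0,0,0],[0,0,0],[0,0,0],[0,0,0],[0,0,0],[0,0,0],[0,0,0],[0,0,0],[0,0,0]]}' 0.8
python3 - <<'E'
from h import *
s=snap('wrist'); W=cloud(s); Z=W[...,2]
m=(Z>.054)&(Z<.068); r=obj(s,m,.062,(606,-106)); 
for lo,hi in ((.055,.067),(.069,.080)):
    k=(Z>lo)&(Z<hi)&(np.hypot(W[...,0]-.606,W[...,1]+.106)<.04); print(np.nanmedian(Z[k]),np.nanpercentile(Z[k],98))
go(.676,.055,.12,40.4)
E
```

```text
time_s: 22.3
tcp_pos: [0.6064, -0.1062, 0.049]
eef_rot: [[-0.781, 0.624, -0.0], [0.624, 0.781, 0.0], [0.0, -0.0, -1.0]]
contact_force: [-1.6, 1.1, 1.9]
gripper_width: 0.475
grasp_force: 30.0
time_s: 23.3
tcp_pos: [0.6068, -0.1063, 0.149]
eef_rot: [[-0.781, 0.624, 0.001], [0.624, 0.781, -0.0], [-0.001, 0.0, -1.0]]
contact_force: [0.7, 0.5, -0.5]
gripper_width: 0.802
grasp_force: 0.0
c [592.9 -96.4] short/long 23.0 43.8 short-axis yaw -38.6 px (296, 171, 49, 26)
0.06223565510144726 0.06688339126872432
0.07247303310815764 0.07440968029837189
xyz [0.0457 0.1696 0.0275] dr [-0.03 -0.08 10.96] | tcp [ 0.6059 -0.106   0.1475] w 0.797 t 23.35
```

Support seated: block top is at 62 mm, crest at 74 mm, yaw square. Next is the bar.

```bash
python3 -m pendant '{"xyz":[[0.01,0.035,0],[0.02,0.075,0],[0.03,0.115,0.01],[0.04,0.15,0.02],[0.046,0.17,0.027],[0.046,0.17,0.027],[0.046,0.17,0.027],[0.046,0.17,0.027]],"dr":[[0,0,2],[0,0,4],[0,0,6],[0,0,8],[0,0,10],[0,0,11],[0,0,11],[0,0,11]]}'
cat >> h.py <<'E'
def bar(s,z,near,tol=.006):
    hsv=cv2.cvtColor(s['img'],cv2.COLOR_BGR2HSV); Z=cloud(s)[...,2]
    m=(hsv[...,2]>120)&(hsv[...,1]<90)&(np.abs(Z-z)<tol)
    m=cv2.morphologyEx(m.astype(np.uint8),cv2.MORPH_CLOSE,np.ones((7,7)))
    return obj(s,m,z,near)
E
python3 - <<'E'
from h import *
s=snap('wrist','w9.png')
c,a=bar(s,.010,(676,55))
go(c[0]/1000,c[1]/1000,.003,a)
E
```

```text
time_s: 24.15
tcp_pos: [0.6762, 0.0541, 0.1211]
eef_rot: [[-0.647, 0.762, -0.001], [0.762, 0.647, -0.0], [0.0, -0.001, -1.0]]
contact_force: [-0.6, 0.0, -0.2]
gripper_width: 0.8
grasp_force: 0.0
c [676.2  54.9] short/long 23.9 174.1 short-axis yaw 40.3 px (309, 104, 26, 171)
xyz [0.0009 0.0005 0.1185] dr [-0.03 -0.   -0.01] | tcp [0.6764 0.0539 0.1215] w 0.8 t 24.2
```

View pics/w9.png

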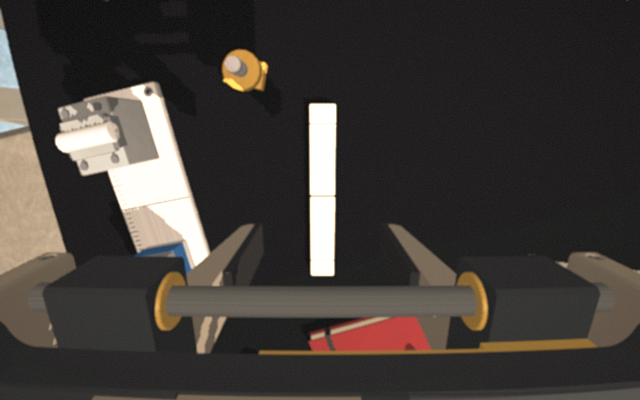

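The bar is at (309–335, 104–275) with its thick line at (322,196), and the fit agrees (24 × 174 mm). I'll grasp at mid-length.

```bash
python3 -m pendant '{"xyz":[[0.001,0,0.03],[0.001,0,0.065],[0.001,0,0.095],[0.001,0,0.11],[0.001,0,0.118],[0.001,0,0.118],[0.001,0,0.118]],"dr":[[0,0,0],[0,0,0],[0,0,0],[0,0,0],[0,0,0],[0,0,0],[0,0,0]]}'
python3 -m pendant '{"xyz":[[0,0,0],[0,0,0],[0,0,0],[0,0,0],[0,0,0],[0,0,0],[0,0,0]],"dr":[[0,0,0],[0,0,0],[0,0,0],[0,0,0],[0,0,0],[0,0,0],[0,0,0]]}' 0
python3 -m pendant '{"xyz":[[0,0,-0.03],[0,0,-0.07],[0,0,-0.11],[0,0,-0.15],[0,0,-0.15],[0,0,-0.15]],"dr":[[0,0,0],[0,0,0],[0,0,0],[0,0,0],[0,0,0],[0,0,0]]}'
python3 -c "
from h import *
go(.5515,-.062,.15,51.4)"
```

```text
time_s: 24.9
tcp_pos: [0.6774, 0.0557, 0.0054]
eef_rot: [[-0.647, 0.762, 0.003], [0.762, 0.647, -0.0], [-0.002, 0.002, -1.0]]
contact_force: [0.9, -0.5, -0.3]
gripper_width: 0.797
grasp_force: 0.0
time_s: 25.6
tcp_pos: [0.676, 0.056, 0.0036]
eef_rot: [[-0.648, 0.762, -0.0], [0.762, 0.648, 0.0], [0.0, -0.0, -1.0]]
contact_force: [-0.8, 0.6, 0.1]
gripper_width: 0.255
grasp_force: 30.0
time_s: 26.2
tcp_pos: [0.6766, 0.056, 0.1546]
eef_rot: [[-0.648, 0.762, 0.002], [0.762, 0.648, -0.0], [-0.001, 0.001, -1.0]]
contact_force: [-0.5, 0.6, -1.3]
gripper_width: 0.256
grasp_force: 30.0
xyz [-0.0089 -0.1717  0.0043] dr [  0.07   0.09 -11.03] | tcp [0.6766 0.056  0.1546] w 0.256 t 26.2
```

```bash
python3 -m pendant '{"xyz":[[-0.002,-0.03,0],[-0.004,-0.065,0],[-0.006,-0.1,0],[-0.008,-0.135,0],[-0.008,-0.16,0],[-0.008,-0.17,0],[-0.008,-0.172,0.004],[-0.008,-0.172,0.004],[-0.008,-0.172,0.004],[-0.008,-0.172,0.004]],"dr":[[0,0,-2],[0,0,-4],[0,0,-6],[0,0,-8],[0,0,-9.5],[0,0,-11],[0,0,-11],[0,0,-11],[0,0,-11],[0,0,-11]]}'
python3 - <<'E'
from h import *
s=snap('wrist','w10.png')
z=arm.get_state()['tcp_pos'][2]+.0065
c,a=bar(s,z,(551,-62),.01)
go(.5507,-.0615,.0777,51.4)
E
```

```text
time_s: 27.2
tcp_pos: [0.5504, -0.0609, 0.1492]
eef_rot: [[-0.781, 0.624, -0.001], [0.624, 0.781, 0.0], [0.001, -0.0, -1.0]]
contact_force: [-0.5, 0.1, 0.2]
gripper_width: 0.256
grasp_force: 30.0
c [530.  -40.2] short/long 39.0 117.1 short-axis yaw 55.6 px (296, 90, 67, 196)
xyz [-0.0005 -0.0002  0.0717] dr [-0.   -0.02 -0.  ] | tcp [ 0.5505 -0.061   0.1494] w 0.255 t 27.25
```

View pics/w10.png

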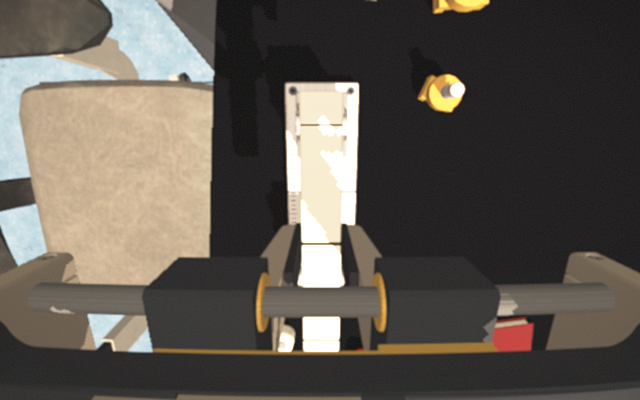

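The bar is held square along the rig, with its centre line at (321,243) between the fingers. I'll lower it.

```bash
python3 -m pendant '{"xyz":[[0,0,0.02],[0,0,0.04],[0,0,0.055],[0,0,0.064],[0,0,0.069],[0,0,0.071],[0,0,0.072],[0,0,0.072]],"dr":[[0,0,0],[0,0,0],[0,0,0],[0,0,0],[0,0,0],[0,0,0],[0,0,0],[0,0,0]]}'
python3 -c "
from h import *
go(.5507,-.0615,.0777,51.4)"
```

```text
time_s: 28.05
tcp_pos: [0.5507, -0.0616, 0.0782]
eef_rot: [[-0.781, 0.624, 0.001], [0.624, 0.781, -0.0], [-0.001, 0.0, -1.0]]
contact_force: [0.1, -0.5, -1.7]
gripper_width: 0.258
grasp_force: 30.0
xyz [0.     0.0001 0.0005] dr [ 0.02  0.06 -0.04] | tcp [ 0.5507 -0.0616  0.0782] w 0.258 t 28.05
```

```bash
python3 -m pendant '{"xyz":[[0,0,0.0008],[0,0,0.0008],[0,0,0.0008]],"dr":[[0,0,0],[0,0,0],[0,0,0]]}'
python3 -m pendant '{"xyz":[[0,0,0],[0,0,0],[0,0,0],[0,0,0],[0,0,-0.03],[0,0,-0.07],[0,0,-0.11],[0,0,-0.12],[0,0,-0.12],[0,0,-0.12]],"dr":[[0,0,0],[0,0,0],[0,0,0],[0,0,0],[0,0,0],[0,0,0],[0,0,0],[0,0,0],[0,0,0],[0,0,0]]}' 0.5
python3 - <<'E'
from h import *
s=snap('wrist'); W=cloud(s)
c,a=bar(s,.084,(551,-62),.005)
g=s['img'].copy()
R=np.array([np.cos(np.radians(a)),np.sin(np.radians(a))]); L=np.array([-R[1],R[0]])
for o in (-60,-20,20,60):
    P=np.array(c)+o*L; k=np.hypot(W[...,0]-P[0]/1e3,W[...,1]-P[1]/1e3)<.008; k&=W[...,2]>.07; print(o,np.nanmedian(W[k][:,2]).round(4))
go(.478,.165,.16,54)
E
```

```text
time_s: 28.35
tcp_pos: [0.5507, -0.0617, 0.0775]
eef_rot: [[-0.781, 0.624, 0.001], [0.624, 0.781, -0.0], [-0.001, 0.0, -1.0]]
contact_force: [0.7, 0.6, 2.2]
gripper_width: 0.255
grasp_force: 30.0
time_s: 29.35
tcp_pos: [0.5493, -0.0612, 0.1951]
eef_rot: [[-0.781, 0.624, -0.002], [0.624, 0.781, 0.001], [0.002, -0.001, -1.0]]
contact_force: [0.2, 0.1, -0.0]
gripper_width: 0.501
grasp_force: 0.0
c [551.  -62.6] short/long 23.9 174.9 short-axis yaw 51.3 px (309, 107, 26, 171)
-60 0.0835
-20 0.0836
20 0.3185
60 0.0837
xyz [0.1964 0.1324 0.035 ] dr [-0.07 -0.21 -2.64] | tcp [ 0.5489 -0.061   0.1945] w 0.5 t 29.4
```

The bar is level, with its top at 83.5–83.7 mm, centred at (551,-62.6) and square. Now the larger weight.

```bash
python3 -m pendant '{"xyz":[[0.03,0.02,0],[0.065,0.044,0],[0.1,0.067,0],[0.135,0.091,0.01],[0.165,0.111,0.02],[0.19,0.128,0.025],[0.196,0.132,0.025],[0.196,0.132,0.025],[0.196,0.132,0.025]],"dr":[[0,0,0],[0,0,0],[0,0,0],[0,0,0],[0,0,0],[0,0,0],[0,0,0],[0,0,0],[0,0,0]]}'
python3 - <<'E'
from h import *
s=snap('wrist'); hsv=cv2.cvtColor(s['img'],cv2.COLOR_BGR2HSV); W=cloud(s); Z=W[...,2]
near=np.hypot(W[...,0]-.478,W[...,1]-.165)<.06
cv2.imwrite('pics/w11.png',cv2.resize(s['img'][120:280,240:400],None,fx=3.7,fy=3.7,interpolation=cv2.INTER_CUBIC))
for n,lo,hi,z in (('handle',.058,.072,.066),('disc',.027,.036,.032),('foot',.012,.021,.017)):
    m=near&(Z>lo)&(Z<hi); v,u=np.nonzero(m); P=px2w(s,np.c_[u,v],z)[:,:2]*1000
    r=cv2.minAreaRect(np.float32(P)); e=cv2.minEnclosingCircle(np.float32(P)); print(n,len(u),np.round(P.mean(0),1),'circ',np.round(e[0],1),round(e[1],1),'rect',np.round(r[0],1),np.round(r[1],1),round(r[2],1))
go(.478,.165,.16,54)
E
```

```text
time_s: 30.3
tcp_pos: [0.4797, 0.1631, 0.1714]
eef_rot: [[-0.781, 0.625, -0.001], [0.625, 0.781, -0.001], [0.0, -0.001, -1.0]]
contact_force: [0.4, 0.5, -0.4]
gripper_width: 0.504
grasp_force: 0.0
handle 268 [478.4 167.4] circ [478.5 167.3] 9.2 rect [478.6 167.6] [17.6 17. ] 51.4
disc 989 [477.1 168.4] circ [478.9 167.1] 22.7 rect [478.8 167.2] [44.7 43.4] 51.4
foot 126 [474.9 171.6] circ [479.5 166.7] 27.8 rect [476.5 168.5] [47.8 38.1] 57.4
xyz [0.0029 0.0004 0.0117] dr [-0.02  0.01 -2.71] | tcp [0.48   0.1629 0.1717] w 0.503 t 30.35
```

View pics/w11.png

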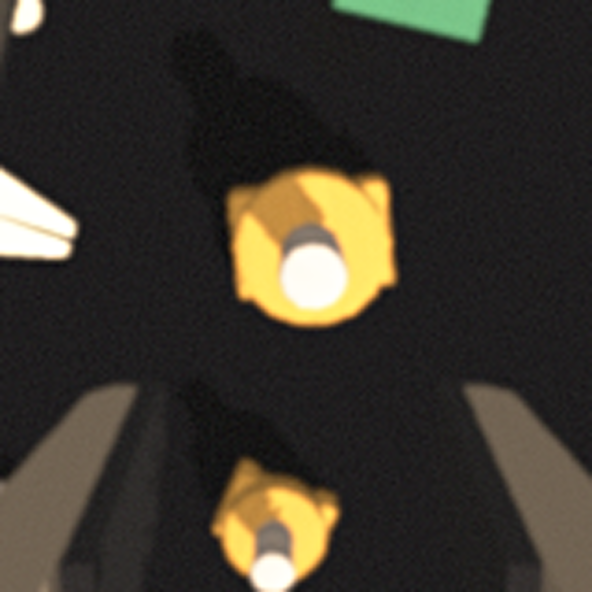

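The large weight's foot corners are at crop (230,188), (388,178), (395,284) and (240,299), so the long foot axis is about 4.6° off the tool's closing axis (world yaw ≈56°). The handle is at (478.5,167.3). The small weight at (275,540) and the calipers' jaw at (70,240) are clear.

```bash
python3 -c "
from h import *
go(.4786,.1673,.037,56)"
```

```text
xyz [0.0039 0.0027 0.1347] dr [-0.03  0.01 -4.71] | tcp [0.48   0.1629 0.1717] w 0.503 t 30.35
```

```bash
python3 -m pendant '{"xyz":[[0.004,0.003,0.01],[0.004,0.003,0.03],[0.004,0.003,0.06],[0.004,0.003,0.09],[0.004,0.003,0.115],[0.004,0.003,0.128],[0.004,0.003,0.134],[0.004,0.003,0.134],[0.004,0.003,0.134]],"dr":[[0,0,-4.6],[0,0,-4.6],[0,0,-4.6],[0,0,-4.6],[0,0,-4.6],[0,0,-4.6],[0,0,-4.6],[0,0,-4.6],[0,0,-4.6]]}'
python3 -m pendant '{"xyz":[[0,0,0],[0,0,0],[0,0,0],[0,0,0],[0,0,0],[0,0,0],[0,0,0]],"dr":[[0,0,0],[0,0,0],[0,0,0],[0,0,0],[0,0,0],[0,0,0],[0,0,0]]}' 0
python3 -m pendant '{"xyz":[[0,0,-0.03],[0,0,-0.07],[0,0,-0.11],[0,0,-0.15],[0,0,-0.15],[0,0,-0.15]],"dr":[[0,0,0],[0,0,0],[0,0,0],[0,0,0],[0,0,0],[0,0,0]]}'
python3 -c "
from h import *
go(.551,-.0626,.19,51.4)"
```

```text
time_s: 31.25
tcp_pos: [0.4795, 0.1688, 0.039]
eef_rot: [[-0.828, 0.56, 0.002], [0.56, 0.828, 0.0], [-0.002, 0.001, -1.0]]
contact_force: [0.8, -0.0, 0.2]
gripper_width: 0.5
grasp_force: 0.0
time_s: 31.95
tcp_pos: [0.4783, 0.1687, 0.038]
eef_rot: [[-0.829, 0.56, 0.0], [0.56, 0.829, -0.0], [-0.0, -0.0, -1.0]]
contact_force: [-1.3, -1.9, 4.1]
gripper_width: 0.186
grasp_force: 30.0
time_s: 32.55
tcp_pos: [0.478, 0.169, 0.1872]
eef_rot: [[-0.829, 0.56, -0.0], [0.56, 0.829, 0.0], [0.0, 0.0, -1.0]]
contact_force: [-0.2, 0.4, -4.3]
gripper_width: 0.186
grasp_force: 30.0
xyz [-0.1901 -0.151  -0.0028] dr [ 0.01 -0.02  4.56] | tcp [0.478  0.169  0.1872] w 0.186 t 32.55
```

```bash
python3 -m pendant '{"xyz":[[-0.02,-0.016,0],[-0.05,-0.04,0],[-0.08,-0.064,0],[-0.11,-0.087,0],[-0.14,-0.111,0],[-0.165,-0.131,0],[-0.182,-0.145,0],[-0.189,-0.151,-0.003],[-0.189,-0.151,-0.003],[-0.189,-0.151,-0.003],[-0.189,-0.151,-0.003]],"dr":[[0,0,0.5],[0,0,1],[0,0,2],[0,0,3],[0,0,4],[0,0,4.6],[0,0,4.6],[0,0,4.6],[0,0,4.6],[0,0,4.6],[0,0,4.6]]}'
python3 - <<'E'
from h import *
s=snap('wrist'); cv2.imwrite('pics/w12.png',cv2.resize(s['img'][120:320,220:420],None,fx=3,fy=3))
go(.5502,-.062,.1148,51.3)
E
```

```text
time_s: 33.65
tcp_pos: [0.5498, -0.0607, 0.1902]
eef_rot: [[-0.782, 0.623, -0.001], [0.623, 0.782, 0.001], [0.001, -0.0, -1.0]]
contact_force: [0.5, -0.1, -3.7]
gripper_width: 0.184
grasp_force: 30.0
xyz [-0.0011 -0.0008  0.0756] dr [-0.   -0.05  0.15] | tcp [ 0.5499 -0.0608  0.1904] w 0.189 t 33.7
```

View pics/w12.png

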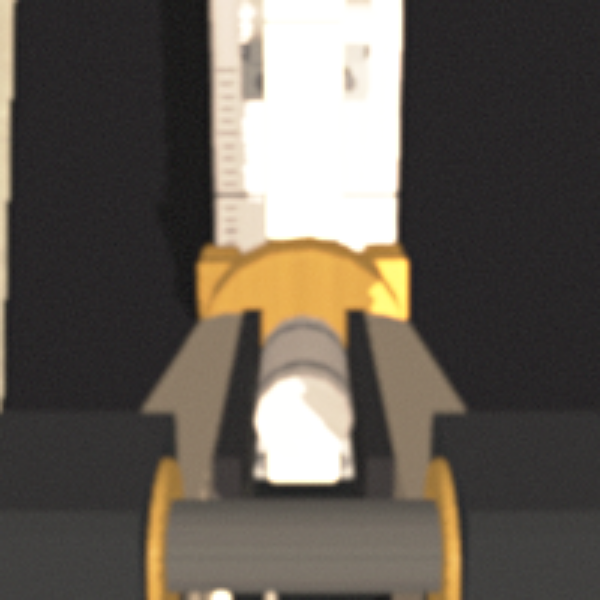

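The weight hangs square: foot corners are at crop (197,262) and (408,260), straddling the bar (265–365). I'll lower it.

```bash
python3 -m pendant '{"xyz":[[-0.001,-0.0008,0.01],[-0.001,-0.0008,0.03],[-0.001,-0.0008,0.045],[-0.001,-0.0008,0.055],[-0.001,-0.0008,0.06],[-0.001,-0.0008,0.064],[-0.001,-0.0008,0.067],[-0.001,-0.0008,0.07],[-0.001,-0.0008,0.07]],"dr":[[0,0,0.1],[0,0,0.1],[0,0,0.1],[0,0,0.1],[0,0,0.1],[0,0,0.1],[0,0,0.1],[0,0,0.1],[0,0,0.1]]}'
python3 -c "
from h import *
go(.5502,-.062,.1148,51.3)"
```

```text
time_s: 34.6
tcp_pos: [0.5506, -0.0633, 0.1207]
eef_rot: [[-0.78, 0.626, -0.0], [0.626, 0.78, -0.0], [0.0, -0.0, -1.0]]
contact_force: [0.3, -0.1, -3.3]
gripper_width: 0.188
grasp_force: 30.0
xyz [0.0012 0.0008 0.0059] dr [-0.   -0.   -0.04] | tcp [ 0.5506 -0.0633  0.1207] w 0.188 t 34.6
```

No contact yet, 6 mm left. Continuing down gently, then release.

```bash
python3 -m pendant '{"xyz":[[0.001,0.0006,0.001],[0.001,0.0006,0.002],[0.001,0.0006,0.003],[0.001,0.0006,0.004],[0.001,0.0006,0.005],[0.001,0.0006,0.006],[0.001,0.0006,0.006],[0.001,0.0006,0.006]],"dr":[[0,0,0],[0,0,0],[0,0,0],[0,0,0],[0,0,0],[0,0,0],[0,0,0],[0,0,0]]}'
```

```text
time_s: 35.4
tcp_pos: [0.5503, -0.0622, 0.115]
eef_rot: [[-0.78, 0.626, 0.0], [0.626, 0.78, -0.0], [-0.0, 0.0, -1.0]]
contact_force: [-0.9, 0.0, -2.4]
gripper_width: 0.185
grasp_force: 30.0
```

```bash
python3 -m pendant '{"xyz":[[0,0,0.0005],[0,0,0.0005],[0,0,0.0005]],"dr":[[0,0,0],[0,0,0],[0,0,0]]}'
python3 -m pendant '{"xyz":[[0,0,0],[0,0,0],[0,0,0],[0,0,0],[0,0,0],[0,0,-0.02],[0,0,-0.06],[0,0,-0.1],[0,0,-0.12],[0,0,-0.12],[0,0,-0.12]],"dr":[[0,0,0],[0,0,0],[0,0,0],[0,0,0],[0,0,0],[0,0,0],[0,0,0],[0,0,0],[0,0,0],[0,0,0],[0,0,0]]}' 0.5
python3 - <<'E'
from h import *
s=snap('wrist'); W=cloud(s); Z=W[...,2]; near=np.hypot(W[...,0]-.551,W[...,1]+.062)<.05
cv2.imwrite('pics/w13.png',cv2.resize(s['img'][80:320,200:440],None,fx=2.4,fy=2.4))
for n,lo,hi,z in (('handle',.138,.148,.143),('disc',.105,.113,.109)):
    m=near&(Z>lo)&(Z<hi); v,u=np.nonzero(m); P=px2w(s,np.c_[u,v],z)[:,:2]*1000
    print(n,np.round(cv2.minEnclosingCircle(np.float32(P))[0],1),np.nanmedian(Z[m]))
L=np.array([-.781,.625])
for o in (-.075,-.05,-.035,.035,.05,.075):
    k=np.hypot(W[...,0]-.551-o*L[0],W[...,1]+.0622-o*L[1])<.006; k&=(Z>.07)&(Z<.1); print(o,np.nanmedian(Z[k]).round(4))
E
```

```text
time_s: 35.7
tcp_pos: [0.5504, -0.0622, 0.1149]
eef_rot: [[-0.78, 0.626, 0.0], [0.626, 0.78, -0.0], [-0.0, 0.0, -1.0]]
contact_force: [-2.8, 1.4, 4.5]
gripper_width: 0.19
grasp_force: 30.0
time_s: 36.8
tcp_pos: [0.55, -0.0621, 0.2335]
eef_rot: [[-0.78, 0.626, -0.001], [0.626, 0.78, 0.0], [0.001, -0.0, -1.0]]
contact_force: [0.2, 0.5, -0.3]
gripper_width: 0.496
grasp_force: 0.0
handle [550.6 -63.3] 0.14222148250341982
disc [550.8 -63.6] 0.1084673025570173
-0.075 0.0836
-0.05 0.0837
-0.035 0.0835
0.035 0.0834
0.05 0.0834
0.075 0.0836
```

View pics/w13.png

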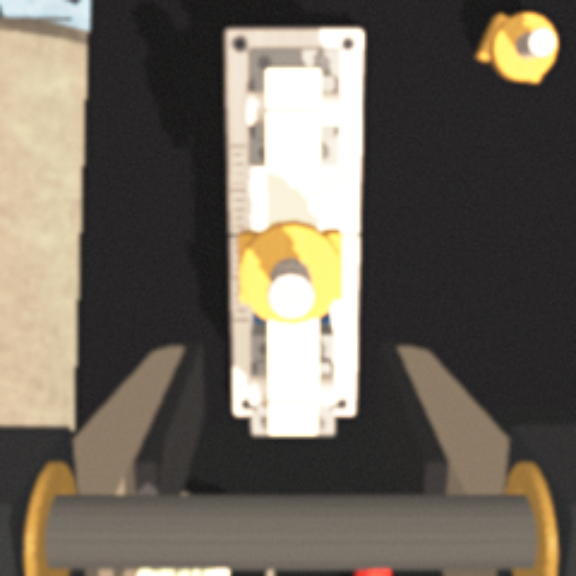

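The view shows the weight astride the bar at mid-span (291,275). The disc top is at 108.5 mm (109 expected when fully down), the bar is level to 0.3 mm, and the gripper is clear. I'll hand it in.

```bash
python3 -c "
from workcell import arm
print(arm.sign_off())"
```

```text
the job is handed in; nothing more can be done
None
```

The rig is set up and handed in at about 37 s: silver and blue spacers and the loose support are seated square on the pin, the bar lies level across both rollers, and the larger weight is fully down at its middle line; the judge's verdict was not shown to me.

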